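# Load a glass plate under the sprung clips of a reading stage

## Task

Take the glass plate from the rubber rest by its post, lay it on the open front of the reading stage and slide it, post trailing, along the channel so that the glass itself lifts both sprung clips, until it is fully home against the end stop and both clips have snapped down behind it. Be gentle with the glass: never press it hard on the stage or its stop, keep your fingers off the stage and its clips, and leave everything else on the bench where it is.

Things in the scene. Friction and masses are not known exactly. Their poses are not given: they have to be found in the camera images.
- plate: Glass plate in a thin grey frame, 60 mm (x) by 72 mm (y), 6 mm thick, with a 26 mm wide, 6 mm thick tail from the middle of its rear edge (x = -30 mm) back to x = -94 mm, leaving a bare shoulder on each side. Origin: centre of the underside of the 60 x 72 glass; +x points to the leading edge, z up. 70 to 120 g. At the start it lies flat on the rest.
- plate_lead (a point): Middle of the lower leading edge of the plate, 30 mm ahead of its origin. The glass is fragile: it breaks when pressed against any part of the stage, down, sideways or forwards, with more than 25 N.
- plate_post (a point): The plate's handle: a square upright post 14 x 14 mm on the tail, centred 80 mm behind the plate's origin (x = -80 mm), its top 44 mm above the plate's underside. This point is on the post's axis, 32 mm above the underside. Axes as the plate's.
- rest: Fixed black rubber block 100 x 94 mm, 20 mm high, on which the plate lies at the start. Origin: centre of its underside.
- stage: Fixed white reading stage 108 mm wide (y), deck 45 mm above the bench from x = -110 to 95 mm. Origin: on the bench below the deck's middle line; +x is the way the plate slides in (away from the robot, within about 20 degrees). Channel 76 mm wide between 10 mm high walls from x = -40 to 92 mm, flaring to about 84 mm from x = -36 forward to x = -75 mm. A low box, 50 mm high, stands behind it.
- stage_front (a point): Middle of the deck's open front edge, on the deck, at stage x = -110 mm. Axes as the stage's.
- stage_home (a point): Point on the deck at stage x = 35 mm: where the plate's origin lies when it bears on the stop, if the carriage stands at its middle setting. The stop and both clips sit together on a carriage that is clamped anywhere within 14 mm either way along x of that; its setting is not reported and the carriage must be found by feel or sight.
- stage_lay (a point): Point on the deck 108 mm in front of stage_home (stage x = -73 mm): with the plate's origin here its leading edge is in front of the clips' lips at any carriage setting, the tail overhangs the deck's front and the plate stands by itself. Axes as the stage's.
- clip_left (a joint): Angle (rad) of the sprung steel clip at stage y = +27 mm, 12 mm wide. Positions at the middle carriage setting: pin at stage x = 55 mm, 17 mm above the deck; nose at x = -3 to 3 mm; from it a lip rises forward at 29 degrees to its tip at x = -22 mm, 13 mm above the deck. 0: down, nose 1 mm above the deck; about 0.09 when riding on the 6 mm glass.
- clip_right (a joint): The same for the clip at stage y = -27 mm. Each spring presses the nose down with about 0.7 N when down, 1.2 N on the glass. Pushing the plate under both lips takes 3 to 6 N, sliding on under the noses under 3 N. They drop behind the plate's two shoulders only in its last 2 mm before the rigid 12 mm high stop, where the push rises steeply. Clip brackets: 24 mm high, outside the channel.
- tipbox_a: bystander: tip box 124 x 89 x 63 mm, left. Origin: centre of its underside.
- tipbox_b: bystander: tip box 124 x 89 x 63 mm, right. Origin: centre of its underside.
- vial: bystander: small amber jar, 24 mm across, 45 mm high, between stage and rest. Origin: centre of its underside.
- marker: bystander: black marker 120 x 13 x 13 mm, lying near the robot. Origin: centre of its underside.
- beaker: bystander: glass beaker 68 mm across, 90 mm high. Origin: centre of its underside.
- wash_bottle: bystander: white wash bottle 64 mm across, 150 mm high. Origin: centre of its underside.
- dish: bystander: shallow white dish 60 mm across, 14 mm high. Origin: centre of its underside.

How it is judged:
By the outcome, as a careful person would: the job done as asked, in the order asked, and still so for the second after the job is handed in, with the robot touching nothing.
It also fails if it takes over 70 s, if anything falls off the work surface, if the arm or the gripper's body presses on something with over 40 N, if the wrist force passes 120 N, or if a joint passes its speed limit or range.

## Robot

A 6-joint arm with a two-finger parallel gripper is mounted at the origin on the work surface. World frame = base frame: x ahead of the robot, y to its left, z up, the work surface at z = 0. Lengths are in m, angles in rad, forces in N, time in s.
With the tool pointing down it reaches from about 0.4 to 0.825 m from the base axis. Payload 7 kg.
Tool frame: the origin (TCP) lies at the centre of the arm's flange, where the gripper is bolted on; the fingertips stand 173 mm ahead of it and the grasp point (between the pads) lies 155 mm ahead of it; z points along the fingers, y is the line along which they close (so a half turn about z gives the same grasp; the last joint's range is limited). The gripper opens to 85 mm and grips with 20 to 120 N. Pads are 22 mm wide; open, the fingers measure 114 mm over their backs; the gripper's body (76 mm by 85 mm) begins 54 mm behind the grasp point. The pads swing forward as they close: fully open they stand 13 mm farther back than shut.
Start: joints at [0.288, 0.359, 0.012, 0, -1.224, -0.288], TCP at [0.675, -0, 0.405] pointing down, gripper open.
Joint ranges: [-3.07, 3.07], [-1.43, 2.12], [-1.02, 1.25], [-3.03, 1.67], [-3.05, -0], [-3.03, 3.03]. Speed limits (rad/s): [2.39, 2.39, 3.01, 3.14, 3.14, 3.14].

## Interface

Orientations are given as a 3x3 rotation matrix whose columns are the frame's x, y, z axes.
In Python, from workcell import env gives the robot as it stands. The module is installed in compiled form; this text tells all that it offers.
- The arm moves only by the tool carry_out, never from a script. Its argument "rows" is a list of rows, each an object with "travel": the shift along the world's x, y, z in cm, a list of three; "spin": the turn about the world's z in degrees. A call has exactly 8 rows; each row is the pose to reach, as a shift and turn from the pose commanded when the call began; what a row does not reach only later rows make up. A row lasts 1/10 s, in which the tool goes at most 50 mm and 8.59 degrees, less where a joint would pass 70% of its speed; a pose out of reach is approached as far as the arm can. A call with a gripper value outside its range is refused whole. "gripper" is the closure in counts, from 0 (fully open) to 255 (shut), set as the call begins (left out, the last holds). The fingers move at their own pace and stop on an object; "newtons" is the grip in N (left out, the last holds). Time passes only in rows, so rows that repeat a pose let the fingers close, or fill a call up. It gives the time, the measured TCP pose, the force, the opening and the grip force at its end, in the units of the state.
- env.observe(): the state, without advancing time (a new reading comes with each control period).
- env.camera(name): name is "scene" or "side" or "wrist"; returns a dict with "frame" (480x640x3 uint8, red, green, blue), "z_map" (480x640 float32, m along the optical axis (not along the pixel's ray), 0 where there is no reading), "K" (3x3 intrinsics, pixels), "extrinsics" (4x4, takes a point from world to camera coordinates). Camera axes: x right, y down, z forward; pixel columns grow to the right and rows downward; lengths in m; the calibration is good to about 2 mm. A picture is of the moment at which its call begins.
- env.sign_off(): hands the job in; it is judged then, once.
The state is a dict: "clock": time; "joints": joint angles; "qvel": joint speeds; "tau": joint torques, N m; "ee_pos": TCP position; "ee_rot": TCP orientation; "wrist_force": force on the tool from outside, world axes, zero at the start; "ft_torque": the same for the moment, N m; "finger_gap": opening from 0.0 (shut) to 1.0 (fully open); "finger_force": force on a finger pad.
Only numpy, scipy, OpenCV 4.12 (cv2) and the standard library are available. Lean on these libraries where they do the work, as an engineer would, in place of code of your own. Each camera call takes 0.05 s, during which the arm holds its last target. There are 200 camera calls.

## Working session

There is one attempt and no reset: what is moved stays moved. The work goes in short steps, Python scripts to look and compute and a tool call to move; the robot and the scene stay as the last step left them, time stands still between calls to the robot, and variables do not carry over. Pictures are saved under pics/ and viewed, at most 10 in all, crops included, and the job is handed in when it is done.

Besides the shell and the picture viewer there is one more tool, called as name([rows], argument=value, ...), one row to a line, values as JSON. carry_out: Moves the arm, as the interface text tells. Its arguments: {"type":"object","properties":{"rows":{"type":"array"},"gripper":{"type":"number"},"newtons":{"type":"number"}},"required":["rows"]}

```bash
mkdir -p pics; cat > h.py <<'E'
import numpy as np, cv2
from workcell import env
def shot(n,f=None):
    c=env.camera(n)
    if f: cv2.imwrite('pics/'+f,c['frame'][:,:,::-1])
    z=c['z_map'];K=c['K'];v,u=np.mgrid[:480,:640]
    P=np.stack([(u-K[0,2])/K[0,0]*z,(v-K[1,2])/K[1,1]*z,z],-1)
    E=c['extrinsics'];W=(P-E[:3,3])@E[:3,:3]
    W[z==0]=np.nan
    return c,W
E
python3 - <<'E'
from h import *
o=env.observe();print(o['clock'],o['ee_pos'],o['ee_rot'],o['finger_gap'],o['wrist_force'])
for n in('scene','wrist'):
    c,W=shot(n,n+'0.png');np.save(n+'W.npy',W);print(n,c['extrinsics'],c['K'][0])
E
```

```text
0.0 [6.74808220e-01 2.31672739e-05 4.03756314e-01] [[-7.21369941e-05 -9.99998618e-01 -1.66117880e-03]
 [-9.99999983e-01  7.24149913e-05 -1.67289781e-04]
 [ 1.67409844e-04  1.66116671e-03 -9.99998606e-01]] 1.0044814951416452 [-0.38531355  0.13070347 -0.14181929]
scene [[-0.30528851  0.95224617  0.00511407  0.16270404]
 [ 0.65580326  0.21413728 -0.72392494 -0.35250468]
 [-0.69044986 -0.21765214 -0.68985979  1.57266826]
 [ 0.          0.          0.          1.        ]] [536.04065829   0.         328.81514465]
wrist [[-0.99999822  0.00107978  0.0015471   0.67520081]
 [ 0.00147442  0.95888964  0.2837754  -0.0378339 ]
 [-0.00117708  0.28377718 -0.95888953  0.37962729]
 [ 0.          0.          0.          1.        ]] [413.14491198   0.         322.35387774]
```

View pics/scene0.png

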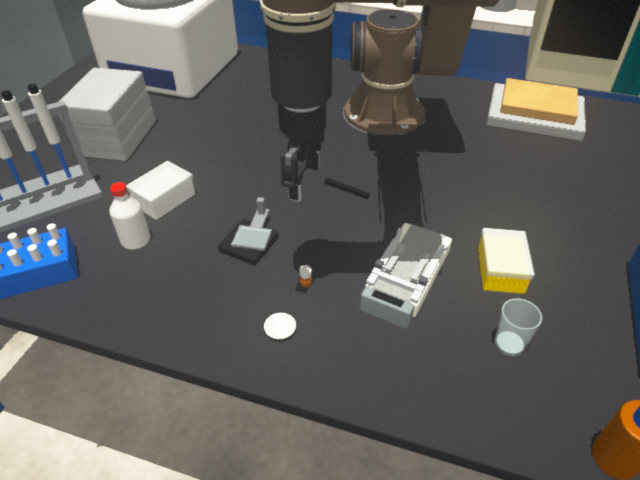

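View pics/wrist0.png

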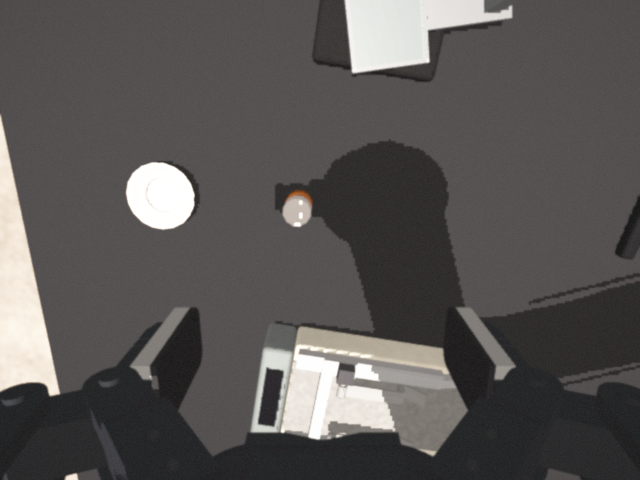

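Scene: plate at about (253,237), with its post at (262,203) towards the robot. Stage at (410,270), open front towards the robot, vial at (306,276). The wrist view shows the plate at top and stage at bottom, with the camera on the tool +x side.

```bash
cat > m.py <<'E'
from h import *
def rect(p):
    r=cv2.minAreaRect((p[:,:2]*1000).astype(np.float32));return np.round(cv2.boxPoints(r),1).tolist(),r
S=np.load('sceneW.npy');
def box(W,u0,u1,v0,v1,z0,z1):
    p=W[v0:v1,u0:u1].reshape(-1,3);p=p[np.isfinite(p[:,0])];return p[(p[:,2]>z0)&(p[:,2]<z1)]
E
python3 - <<'E'
from m import *
for nm,a in dict(plate=(215,285,190,265,.022,.03),post=(250,275,192,225,.056,.07),rest=(215,285,220,265,.015,.0225),
  stage_all=(355,455,220,328,.038,.075),deck=(355,455,220,328,.042,.047),walls=(355,455,220,328,.052,.058),high=(355,455,220,328,.061,.08),vial=(295,318,262,292,.01,.06)).items():
    p=box(S,*a);print(nm,len(p),p.mean(0).round(4),rect(p))
p=box(S,355,455,220,328,.0,.08);print(np.histogram(p[:,2],bins=np.arange(0,.08,.002)))
E
```

```text
plate 1077 [ 0.6215 -0.1497  0.0264] ([[526.4000244140625, -182.8000030517578], [670.5, -205.0], [685.0999755859375, -110.19999694824219], [541.0, -88.0]], ((605.7544555664062, -146.50265502929688), (95.94709014892578, 145.8251190185547), 81.21446990966797))
post 52 [ 0.5501 -0.155   0.0639] ([[539.0999755859375, -149.1999969482422], [540.0, -163.60000610351562], [557.2000122070312, -162.39999389648438], [556.2999877929688, -148.10000610351562]], ((548.1673583984375, -155.8322296142578), (17.256967544555664, 14.379858016967773), 3.713618755340576))
rest 555 [ 0.6457 -0.1539  0.0202] ([[568.2000122070312, -193.3000030517578], [672.5999755859375, -209.89999389648438], [687.7999877929688, -114.4000015258789], [583.2999877929688, -97.80000305175781]], ((627.9865112304688, -153.86697387695312), (96.69052124023438, 105.72356414794922), 80.99200439453125))
stage_all 4850 [0.6373 0.192  0.051 ] ([[495.5, 160.0], [730.7999877929688, 118.9000015258789], [749.5, 226.0], [514.2000122070312, 267.1000061035156]], ((622.493408203125, 192.98892211914062), (108.67989349365234, 238.8950958251953), 80.
[... 1048 characters left out ...]
99237060547]], ((698.1192626953125, 2.230044364929199), (24.372188568115234, 22.302074432373047), 23.025331497192383))
(array([2373, 1616,  263,   45,   33,   45,   42,   53,   51,   46,   55,
         46,   59,   46,   47,   54,   53,   48,   60,   51,   71,  193,
        826, 1149,  441,  321,  286,  357,  411,  244,  152,  154,   65,
         29,   40,   44,   15,    1,    0]), array([0.   , 0.002, 0.004, 0.006, 0.008, 0.01 , 0.012, 0.014, 0.016,
       0.018, 0.02 , 0.022, 0.024, 0.026, 0.028, 0.03 , 0.032, 0.034,
       0.036, 0.038, 0.04 , 0.042, 0.044, 0.046, 0.048, 0.05 , 0.052,
       0.054, 0.056, 0.058, 0.06 , 0.062, 0.064, 0.066, 0.068, 0.07 ,
       0.072, 0.074, 0.076, 0.078]))
```

carry_out([
  {"travel": [-1,-1,0],"spin": 6},
  {"travel": [-3,-3,0],"spin": 14},
  {"travel": [-5,-5.5,0],"spin": 22},
  {"travel": [-7,-8,-1],"spin": 30},
  {"travel": [-9,-10.5,-2],"spin": 38},
  {"travel": [-11,-13,-3],"spin": 46},
  {"travel": [-12,-15,-3.5],"spin": 54},
  {"travel": [-12.7,-15.6,-4],"spin": 61},
], gripper=0)

```text
clock: 0.9
ee_pos: [0.5467, -0.1576, 0.3642]
ee_rot: [[0.877, -0.481, -0.001], [-0.481, -0.877, 0.0], [-0.001, 0.0, -1.0]]
wrist_force: [-0.4, -0.2, 0.9]
finger_gap: 0.999
finger_force: 0.0
```

carry_out([
  {"travel": [0,0,-1],"spin": 7},
  {"travel": [0,0,-2],"spin": 14},
  {"travel": [0,0,-2.5],"spin": 20},
  {"travel": [0,0,-3],"spin": 25},
  {"travel": [0,0,-3],"spin": 28},
  {"travel": [0,0,-3],"spin": 29},
  {"travel": [0,0,-3],"spin": 29},
  {"travel": [0,0,-3],"spin": 29},
])

```text
clock: 1.7
ee_pos: [0.548, -0.156, 0.3347]
ee_rot: [[1.0, -0.001, 0.0], [-0.001, -1.0, 0.0], [0.0, -0.0, -1.0]]
wrist_force: [0.4, -0.4, 0.9]
finger_gap: 1.002
finger_force: 0.0
```

```bash
python3 - <<'E'
from m import *
o=env.observe();print(o['clock'],o['ee_pos'],o['ee_rot'],o['finger_gap'],o['wrist_force'])
c,W=shot('wrist','w1.png');np.save('w1.npy',W)
for z0,z1 in((.023,.03),(.058,.068)):
    p=box(W,0,640,0,480,z0,z1);p=p[(abs(p[:,0]-.6)<.12)&(abs(p[:,1]+.15)<.09)];print(len(p),p.mean(0),rect(p))
E
```

```text
1.7 [ 0.54797354 -0.15601394  0.33472531] [[ 9.99999219e-01 -1.24951956e-03  2.79046009e-05]
 [-1.24952067e-03 -9.99999219e-01  3.95028003e-05]
 [ 2.78552195e-05 -3.95376368e-05 -9.99999999e-01]] 1.0015857284255678 [ 0.38056465 -0.44991938  0.91377874]
13882 [ 0.61628734 -0.14562442  0.02671005] ([[527.0999755859375, -166.89999389648438], [659.5999755859375, -199.6999969482422], [681.2999877929688, -112.0999984741211], [548.7999877929688, -79.30000305175781]], ((604.2072143554688, -139.49497985839844), (90.23258209228516, 136.56521606445312), 76.07780456542969))
576 [ 0.54838076 -0.15426031  0.06421672] ([[539.5, -148.3000030517578], [541.2000122070312, -162.1999969482422], [555.9000244140625, -160.3000030517578], [554.0999755859375, -146.39999389648438]], ((547.689208984375, -154.3128662109375), (14.805554389953613, 14.03614330291748), 7.335287570953369))
```

View pics/w1.png

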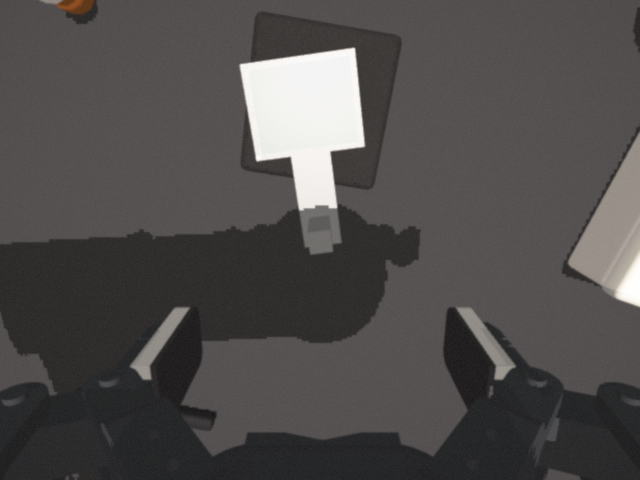

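The plate is seen at (305,105), post at (321,232), yaw a few degrees to the left. Next step: fit the glass yaw and prepare stage numbers.

```bash
python3 - <<'E'
from m import *
W=np.load('w1.npy');f=cv2.imread('pics/w1.png').min(2)
m=(f>150);m[:, :230]=0;m[:,380:]=0;m[165:]=0
u=m.astype(np.uint8)
# glass only: rows above the tail, use plane z=.026
p=W[(u>0)&(abs(W[...,2]-.0265)<.004)];print(len(p),rect(p))
m2=(f>150);m2[:,:230]=0;m2[:,380:]=0;m2[215:]=0;m2[:168]=0
t=W[m2&(abs(W[...,2]-.0265)<.004)];print(len(t),t.mean(0),rect(t))
E
```

```text
11466 ([[583.4000244140625, -113.30000305175781], [592.9000244140625, -184.89999389648438], [661.4000244140625, -175.8000030517578], [652.0, -104.19999694824219]], ((622.4191284179688, -144.54165649414062), (69.11200714111328, 72.20478057861328), 7.520099639892578))
1547 [ 0.57420881 -0.15076198  0.0266292 ] ([[556.9000244140625, -139.89999389648438], [560.0999755859375, -165.8000030517578], [590.5999755859375, -162.0], [587.2999877929688, -136.10000610351562]], ((573.731201171875, -150.91653442382812), (30.651716232299805, 26.109180450439453), 7.135331153869629))
```

carry_out([
  {"travel": [0,0.17,-1],"spin": 3},
  {"travel": [0,0.17,-3],"spin": 6},
  {"travel": [0,0.17,-5],"spin": 7.4},
  {"travel": [0,0.17,-7],"spin": 7.4},
  {"travel": [0,0.17,-9],"spin": 7.4},
  {"travel": [0,0.17,-10.5],"spin": 7.4},
  {"travel": [0,0.17,-11.7],"spin": 7.4},
  {"travel": [0,0.17,-12.4],"spin": 7.4},
])

```text
clock: 2.55
ee_pos: [0.5478, -0.1543, 0.2098]
ee_rot: [[0.992, 0.128, -0.001], [0.128, -0.992, -0.0], [-0.001, -0.0, -1.0]]
wrist_force: [-0.0, -0.4, 0.4]
finger_gap: 0.995
finger_force: 0.0
```

carry_out([
  {"travel": [0,0,0],"spin": 0},
  {"travel": [0,0,0],"spin": 0},
  {"travel": [0,0,0],"spin": 0},
  {"travel": [0,0,0],"spin": 0},
  {"travel": [0,0,0],"spin": 0},
  {"travel": [0,0,0],"spin": 0},
  {"travel": [0,0,0],"spin": 0},
  {"travel": [0,0,0],"spin": 0},
], gripper=255, newtons=60)

```text
clock: 3.35
ee_pos: [0.5481, -0.1543, 0.2113]
ee_rot: [[0.992, 0.129, 0.001], [0.129, -0.992, -0.0], [0.001, 0.0, -1.0]]
wrist_force: [-2.9, 2.0, 6.5]
finger_gap: 0.151
finger_force: 59.2
```

carry_out([
  {"travel": [0,0,0.3],"spin": 0},
  {"travel": [0,0,1],"spin": 0},
  {"travel": [0,0,2],"spin": 0},
  {"travel": [0,0,3.5],"spin": 0},
  {"travel": [-0.3,1,5],"spin": -0.5},
  {"travel": [-1,3,6.5],"spin": -1.5},
  {"travel": [-1.8,5.5,7.5],"spin": -2.5},
  {"travel": [-2.7,8.2,8],"spin": -3.5},
])

```text
clock: 4.15
ee_pos: [0.5207, -0.0714, 0.2926]
ee_rot: [[0.998, 0.066, 0.002], [0.066, -0.998, 0.0], [0.002, -0.0, -1.0]]
wrist_force: [-0.4, 0.3, -1.0]
finger_gap: 0.15
finger_force: 58.5
```

carry_out([
  {"travel": [-1,3,0],"spin": -1.5},
  {"travel": [-2.2,6.5,0],"spin": -3},
  {"travel": [-3.4,10.5,0],"spin": -5},
  {"travel": [-4.8,14.5,0],"spin": -7},
  {"travel": [-6.1,18.5,0],"spin": -9},
  {"travel": [-7.4,22.5,0],"spin": -11},
  {"travel": [-8.6,26,0],"spin": -12.5},
  {"travel": [-9.4,28.5,0],"spin": -13.5},
])

```text
clock: 4.95
ee_pos: [0.4257, 0.2149, 0.2918]
ee_rot: [[0.986, -0.167, 0.001], [-0.167, -0.986, 0.001], [0.001, -0.002, -1.0]]
wrist_force: [0.3, 0.1, -0.9]
finger_gap: 0.148
finger_force: 58.6
```

carry_out([
  {"travel": [-0.3,1,0],"spin": -0.3},
  {"travel": [-0.4,1.5,0],"spin": -0.4},
  {"travel": [-0.4,1.5,0],"spin": -0.4},
  {"travel": [-0.4,1.5,0],"spin": -0.4},
  {"travel": [-0.4,1.5,0],"spin": -0.4},
  {"travel": [-0.4,1.5,0],"spin": -0.4},
  {"travel": [-0.4,1.5,0],"spin": -0.4},
  {"travel": [-0.4,1.5,0],"spin": -0.4},
])

```text
clock: 5.75
ee_pos: [0.4231, 0.2274, 0.2907]
ee_rot: [[0.985, -0.174, -0.0], [-0.174, -0.985, -0.0], [-0.0, 0.0, -1.0]]
wrist_force: [-0.2, 0.7, -1.1]
finger_gap: 0.152
finger_force: 58.6
```

```bash
python3 - <<'E'
from m import *
o=env.observe();print(o['clock'],o['ee_pos'],o['ee_rot'],o['finger_gap'],o['wrist_force'])
c,W=shot('wrist','w2.png');np.save('w2.npy',W)
p=box(W,0,640,0,480,.04,.078);p=p[p[:,1]>.1];print(len(p),rect(p))
print(np.histogram(W[...,2],bins=np.arange(.04,.13,.004)))
c,W=shot('side','s2.png');np.save('s2.npy',W)
E
```

```text
5.75 [0.42310903 0.2273916  0.29066957] [[ 9.84706613e-01 -1.74220784e-01 -7.36426003e-05]
 [-1.74220789e-01 -9.84706612e-01 -7.17991372e-05]
 [-6.00074535e-05  8.35311571e-05 -9.99999995e-01]] 0.15201181519584492 [-0.22167046  0.67907182 -1.05616007]
18958 ([[470.20001220703125, 390.5], [500.6000061035156, 149.89999389648438], [593.5999755859375, 161.60000610351562], [563.2000122070312, 402.29998779296875]], ((531.8950805664062, 276.0693054199219), (93.6973876953125, 242.5535888671875), 7.19578218460083))
(array([ 1433,  1280,   612,  1105,  1165, 10307,  3056,     0,     0,
           0,     0,     0,     0,     0,     0,   140, 43274,   163,
         148,   153,   295,   490]), array([0.04 , 0.044, 0.048, 0.052, 0.056, 0.06 , 0.064, 0.068, 0.072,
       0.076, 0.08 , 0.084, 0.088, 0.092, 0.096, 0.1  , 0.104, 0.108,
       0.112, 0.116, 0.12 , 0.124, 0.128]))
```

View pics/w2.png

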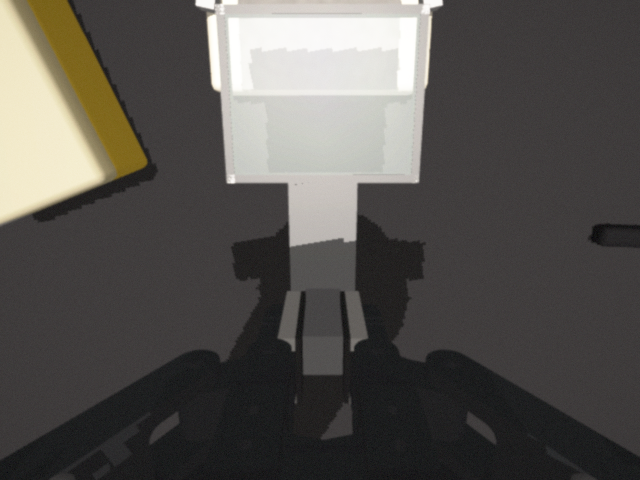

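View pics/s2.png

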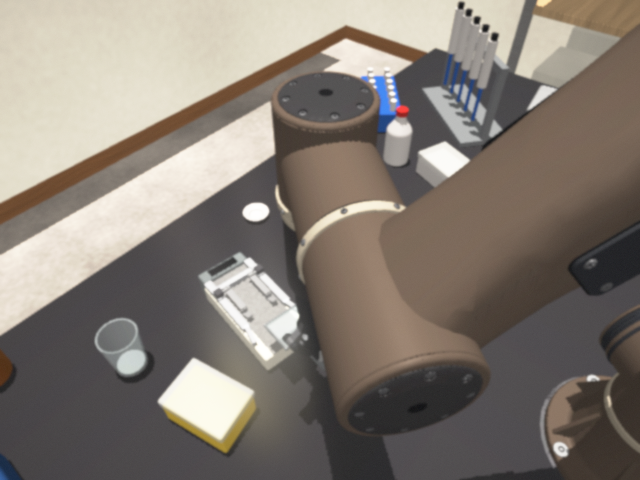

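Wrist view: the plate is held straight (glass 228–420 wide, rows 15–182). The deck's front edge shows through the glass at row 93, and the stage sides show at columns ~211 and ~430.

```bash
python3 - <<'E'
from m import *
W=np.load('w2.npy');p=box(W,180,460,0,290,.1,.112);p=p[p[:,1]>.1]
c=env.camera('wrist');K=c['K'];E=c['extrinsics']
def bp(u,v,z):
    d=E[:3,:3].T@np.linalg.solve(K,[u,v,1]);o=-E[:3,:3].T@E[:3,3];return (o+d*(z-o[2])/d[2])[:2]*1000
L=np.array([np.cos(np.radians(-10)),np.sin(np.radians(-10))]);N=np.array([-L[1],L[0]])
O=np.array([613.1,194.3])
f=c['frame'].astype(int).sum(2)
for r in (30,50,70):
    row=f[r];e=np.abs(np.diff(row));i=[k for k in list(range(195,240))+list(range(405,450)) if e[k]>60];print(r,[(k,row[k],row[k+1]) for k in i])
# front edge: row of max gradient
ed=[(u,85+np.argmax(np.abs(np.diff(f[85:105,u])))) for u in range(245,405,20)];print(ed)
fe=np.array([bp(u,v+.5,.045) for u,v in ed]);q=np.polyfit(fe[:,1],fe[:,0],1);print('front yaw',np.degrees(-np.arctan(q[0])),'mid stage x',((fe-O)@L))
# plate
g=p[:,:2]*1000
s=(g-O)@np.c_[L,N];print('plate z',np.median(p[:,2]),'stage x rng',np.percentile(s[:,0],[.2,99.8]))
for a,b in((-262,-240),(-225,-175)):pass
for lo in np.arange(s[:,0].min(),s[:,0].max(),15):
    k=s[(s[:,0]>=lo)&(s[:,0]<lo+15)];print(round(lo),k[:,1].min().round(1),k[:,1].max().round(1))
# stage edges from first scene cloud
S=np.load('sceneW.npy');d=box(S,355,455,220,328,.043,.058);d=(d[:,:2]*1000-O)@np.c_[L,N]
print('stage')
for lo in np.arange(-115,100,20):
    k=d[(d[:,0]>=lo)&(d[:,0]<lo+20)];print(lo,len(k),np.percentile(k[:,1],[1,99]).round(1))
E
```

```text
30 [(206, np.int64(194), np.int64(312)), (207, np.int64(312), np.int64(550)), (208, np.int64(550), np.int64(709)), (216, np.int64(743), np.int64(660)), (217, np.int64(660), np.int64(599)), (415, np.int64(753), np.int64(681)), (416, np.int64(681), np.int64(614)), (430, np.int64(669), np.int64(462)), (431, np.int64(462), np.int64(250)), (432, np.int64(250), np.int64(175))]
50 [(207, np.int64(182), np.int64(247)), (208, np.int64(247), np.int64(457)), (209, np.int64(457), np.int64(685)), (217, np.int64(758), np.int64(692)), (218, np.int64(692), np.int64(618)), (229, np.int64(684), np.int64(748)), (414, np.int64(754), np.int64(685)), (428, np.int64(713), np.int64(639)), (429, np.int64(639), np.int64(392)), (430, np.int64(392), np.int64(213))]
70 [(209, np.int64(218), np.int64(354)), (210, np.int64(354), np.int64(598)), (211, np.int64(598), np.int64(723)), (219, np.int64(733), np.int64(653)), (230, np.int64(668), np.int64(739)), (413, np.int64(746), np.int64(671)), (427, np.int64(682), np.int64(472)), (428, np.int64(472), np.int64(255)), (429, np.int64(255), np.int64(187))]
[(245, np.int64(94)), (265, np.int64(94)), (285, np.int64(94)), (305, np.int64(94)), (325, np.int64(94)), (345, np.int64(94)), (365, np.int64(94)), (385, np.int64(94))]
front yaw -10.068034052343783 mid stage x [-109.88177254 -109.89349268 -109.90521349 -109.91693499 -109.92865715
 -109.94037999 -109.95210351 -109.9638277 ]
plate z 0.10581393047005937 stage x rng [-186.70437333  -83.90649947]
-188 -13.2 12.8
-173 -13.3 12.8
-158 -36.2 35.8
-143 -36.4 36.0
-128 -36.3 36.2
-113 -36.5 36.1
-98 -36.3 36.0
stage
-115 187 [-50.8  51.8]
-95 310 [-50.5  51.7]
-75 332 [-51.7  53.3]
-55 311 [-50.   51.7]
-35 308 [-51.9  52.3]
-15 302 [-51.   53.3]
5 286 [-51.3  51.9]
25 239 [-48.4  52.5]
45 137 [-49.3  52.7]
65 501 [-50.7  52.4]
85 382 [-51.8  51.7]
```

```bash
python3 - <<'E'
from m import *
c=env.camera('wrist');K=c['K'];E=c['extrinsics']
L=np.array([np.cos(np.radians(-10)),np.sin(np.radians(-10))]);N=np.array([-L[1],L[0]]);O=np.array([613.1,194.3])
def bp(u,v,z):
    d=E[:3,:3].T@np.linalg.solve(K,[u,v,1]);o=-E[:3,:3].T@E[:3,3];return (o+d*(z-o[2])/d[2])[:2]*1000
for v,a,b in((30,207.5,431.3),(50,209,430),(70,210.7,428.3)):
  for z in(.045,): print(v,[((bp(u,v+.5,z)-O)@np.c_[L,N]).round(1) for u in(a+.5,b+.5)])
# scene: wall/deck fits for lateral and yaw, clips
S=np.load('sceneW.npy');d=box(S,355,455,220,328,.04,.085);s=np.c_[(d[:,:2]*1000-O)@np.c_[L,N],d[:,2]*1000-45]
for y0 in(-27,27):
  print(y0)
  for lo in range(-50,90,8):
    k=s[(abs(s[:,1]-y0)<5)&(s[:,0]>=lo)&(s[:,0]<lo+8)];print(lo,len(k),np.percentile(k[:,2],[10,50,90]).round(1) if len(k) else '',end=' ; ')
print('mid')
for lo in range(-50,98,6):
    k=s[(abs(s[:,1])<12)&(s[:,0]>=lo)&(s[:,0]<lo+6)];print(lo,np.median(k[:,2]).round(1),end=' ; ')
E
```

```text
30 [array([-81.2,  54.1]), array([-81.3, -51.9])]
50 [array([-89.9,  54.1]), array([-90. , -51.9])]
70 [array([-98.9,  54. ]), array([-99. , -51.8])]
-27
-50 10 [0.2 1.4 3.6] ; -42 10 [-1.8  2.9  4.7] ; -34 1 [2.2 2.2 2.2] ; -26 22 [ 8.9 12.9 16.9] ; -18 15 [ 8.2 11.1 13.7] ; -10 9 [ 2.7 15.  16.3] ; -2 20 [ 3.6 17.4 18.5] ; 6 19 [ 0.6 16.8 19.3] ; 14 22 [-0.1 17.1 18.8] ; 22 17 [ 1.7 16.4 17.8] ; 30 22 [ 1.  16.7 19.5] ; 38 22 [ 0.6  9.4 18.3] ; 46 23 [ 0.7 20.1 23.1] ; 54 4 [13.8 18.9 21.3] ; 62 21 [ 6.3 13.1 14.5] ; 70 32 [ 0.4  3.2 13.2] ; 78 15 [0.4 1.8 3. ] ; 86 18 [-0.7  1.1  3.4] ; 27
-50 13 [0.5 1.4 3. ] ; -42 6 [0.3 1.6 2. ] ; -34 4 [ 4.3 12.5 13.9] ; -26 21 [ 8.7 13.  15.8] ; -18 11 [ 8.9 10.4 11.8] ; -10 8 [ 7.7 16.2 17.7] ; -2 16 [ 4.2 17.2 18.8] ; 6 20 [ 2.1 16.7 18.3] ; 14 17 [ 2.4 17.3 18.5] ; 22 26 [ 2.  17.7 19. ] ; 30 15 [14.4 17.  19.1] ; 38 25 [ 0.2 15.7 18.3] ; 46 22 [ 1.5 18.9 21.9] ; 54 11 [13.6 19.  22.9] ; 62 22 [ 8.1 13.5 15. ] ; 70 32 [ 0.9  4.2 13.2] ; 78 20 [0.3 1.1 2.4] ; 86 16 [0.8 1.5 2.8] ; mid
-50 1.8 ; -44 1.9 ; -38 1.2 ; -32 1.9 ; -26 2.1 ; -20 1.2 ; -14 1.2 ; -8 1.6 ; -2 1.7 ; 4 1.3 ; 10 1.4 ; 16 1.5 ; 22 1.7 ; 28 1.4 ; 34 1.4 ; 40 1.2 ; 46 1.8 ; 52 nan ; 58 12.6 ; 64 12.5 ; 70 4.9 ; 76 1.3 ; 82 1.3 ; 88 1.5 ; 94 3.4 ;
  return _methods._mean(a, axis=axis, dtype=dtype,
  ret = ret.dtype.type(ret / rcount)
```

carry_out([
  {"travel": [0.6,-0.08,0],"spin": 0},
  {"travel": [1.8,-0.25,0],"spin": 0},
  {"travel": [3,-0.43,-0.5],"spin": 0},
  {"travel": [3.7,-0.54,-1.5],"spin": 0},
  {"travel": [3.96,-0.58,-2.5],"spin": 0},
  {"travel": [3.96,-0.58,-3.5],"spin": 0},
  {"travel": [3.96,-0.58,-4.3],"spin": 0},
  {"travel": [3.96,-0.58,-4.8],"spin": 0},
])

```text
clock: 6.75
ee_pos: [0.4621, 0.2216, 0.2414]
ee_rot: [[0.985, -0.174, -0.001], [-0.174, -0.985, -0.001], [-0.001, 0.001, -1.0]]
wrist_force: [0.2, 0.1, -1.1]
finger_gap: 0.152
finger_force: 58.6
```

carry_out([
  {"travel": [0,0,-0.05],"spin": 0},
  {"travel": [0,0,-0.1],"spin": 0},
  {"travel": [0,0,-0.15],"spin": 0},
  {"travel": [0,0,-0.2],"spin": 0},
  {"travel": [0,0,-0.25],"spin": 0},
  {"travel": [0,0,-0.3],"spin": 0},
  {"travel": [0,0,-0.35],"spin": 0},
  {"travel": [0,0,-0.35],"spin": 0},
])

```text
clock: 7.55
ee_pos: [0.4625, 0.2218, 0.2391]
ee_rot: [[0.985, -0.174, -0.0], [-0.174, -0.985, -0.0], [-0.0, 0.0, -1.0]]
wrist_force: [0.2, -0.2, -1.4]
finger_gap: 0.145
finger_force: 58.6
```

```bash
python3 - <<'E'
from m import *
o=env.observe();print(o['clock'],o['ee_pos'],o['wrist_force'],o['ft_torque'])
c,W=shot('wrist','w3.png')
p=box(W,180,460,0,290,.046,.07);L=np.array([np.cos(np.radians(-10)),np.sin(np.radians(-10))]);N=np.array([-L[1],L[0]]);O=np.array([613.1,194.3])
s=np.c_[(p[:,:2]*1000-O)@np.c_[L,N],p[:,2]*1000]
for lo in range(-150,-20,12):
    k=s[(s[:,0]>=lo)&(s[:,0]<lo+12)&(abs(s[:,1])<30)];print(lo,np.median(k[:,2]).round(1),end=';')
E
```

```text
7.55 [0.46254136 0.22184308 0.23913003] [ 0.17504425 -0.17099173 -1.42305217] [ 0.0063527   0.11751321 -0.00535663]
-150 54.4;-138 54.4;-126 54.4;-114 54.4;-102 54.3;-90 54.3;-78 54.2;-66 54.2;-54 54.2;-42 46.3;-30 nan;
  return _methods._mean(a, axis=axis, dtype=dtype,
  ret = ret.dtype.type(ret / rcount)
```

View pics/w3.png

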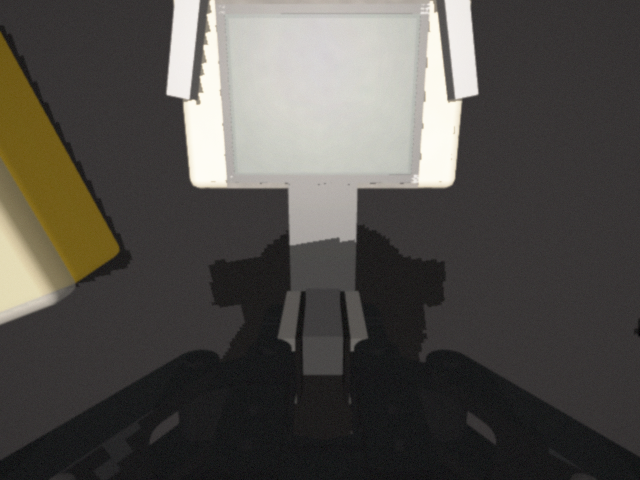

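The plate is centred between the walls (glass 228–420, stage 188–460), still ~2–3 mm above the deck. Lowering gently.

carry_out([
  {"travel": [0,0,-0.04],"spin": 0},
  {"travel": [0,0,-0.08],"spin": 0},
  {"travel": [0,0,-0.12],"spin": 0},
  {"travel": [0,0,-0.16],"spin": 0},
  {"travel": [0,0,-0.2],"spin": 0},
  {"travel": [0,0,-0.2],"spin": 0},
  {"travel": [0,0,-0.2],"spin": 0},
  {"travel": [0,0,-0.2],"spin": 0},
])

```text
clock: 8.4
ee_pos: [0.4626, 0.2219, 0.2372]
ee_rot: [[0.985, -0.174, 0.0], [-0.174, -0.985, 0.0], [0.0, -0.0, -1.0]]
wrist_force: [-0.8, 1.5, -0.7]
finger_gap: 0.15
finger_force: 58.6
```

carry_out([
  {"travel": [0,0,-0.02],"spin": 0},
  {"travel": [0,0,-0.04],"spin": 0},
  {"travel": [0,0,-0.06],"spin": 0},
  {"travel": [0,0,-0.06],"spin": 0},
  {"travel": [0,0,-0.06],"spin": 0},
  {"travel": [0,0,-0.06],"spin": 0},
  {"travel": [0,0,-0.06],"spin": 0},
  {"travel": [0,0,-0.06],"spin": 0},
])

```text
clock: 9.2
ee_pos: [0.4626, 0.2219, 0.2366]
ee_rot: [[0.985, -0.174, 0.0], [-0.174, -0.985, 0.0], [0.0, -0.0, -1.0]]
wrist_force: [-0.2, 0.4, 0.3]
finger_gap: 0.151
finger_force: 58.6
```

carry_out([
  {"travel": [0,0,-0.02],"spin": 0},
  {"travel": [0,0,-0.03],"spin": 0},
  {"travel": [0,0,-0.03],"spin": 0},
  {"travel": [0,0,-0.03],"spin": 0},
  {"travel": [0,0,-0.03],"spin": 0},
  {"travel": [0,0,-0.03],"spin": 0},
  {"travel": [0,0,-0.03],"spin": 0},
  {"travel": [0,0,-0.03],"spin": 0},
])

```text
clock: 10.0
ee_pos: [0.4626, 0.2219, 0.2364]
ee_rot: [[0.985, -0.174, 0.0], [-0.174, -0.985, 0.0], [0.0, -0.0, -1.0]]
wrist_force: [-0.5, 0.4, 1.0]
finger_gap: 0.148
finger_force: 58.9
```

```bash
python3 - <<'E'
from m import *
o=env.observe();print(o['clock'],o['ee_pos'],o['wrist_force'],o['ft_torque'])
E
```

```text
10.0 [0.46260844 0.22191697 0.23638131] [-0.53493487  0.43025955  0.97165381] [-0.04239202  0.20739992 -0.02588899]
```

carry_out([
  {"travel": [0.25,-0.043,0],"spin": 0},
  {"travel": [0.49,-0.087,0],"spin": 0},
  {"travel": [0.74,-0.13,0],"spin": 0},
  {"travel": [0.98,-0.174,0],"spin": 0},
  {"travel": [1.23,-0.217,0],"spin": 0},
  {"travel": [1.48,-0.26,0],"spin": 0},
  {"travel": [1.72,-0.304,0],"spin": 0},
  {"travel": [1.97,-0.347,0],"spin": 0},
])

```text
clock: 10.8
ee_pos: [0.4825, 0.2184, 0.2364]
ee_rot: [[0.985, -0.174, 0.0], [-0.174, -0.985, 0.0], [0.0, -0.0, -1.0]]
wrist_force: [-1.3, -0.0, 3.3]
finger_gap: 0.151
finger_force: 59.0
```

carry_out([
  {"travel": [0.25,-0.043,0],"spin": 0},
  {"travel": [0.49,-0.087,0],"spin": 0},
  {"travel": [0.74,-0.13,0],"spin": 0},
  {"travel": [0.98,-0.174,0],"spin": 0},
  {"travel": [1.23,-0.217,0],"spin": 0},
  {"travel": [1.48,-0.26,0],"spin": 0},
  {"travel": [1.72,-0.304,0],"spin": 0},
  {"travel": [1.97,-0.347,0],"spin": 0},
])

```text
clock: 11.6
ee_pos: [0.5016, 0.2148, 0.2364]
ee_rot: [[0.985, -0.174, -0.001], [-0.174, -0.985, -0.0], [-0.001, 0.0, -1.0]]
wrist_force: [-4.3, 0.4, 6.3]
finger_gap: 0.15
finger_force: 59.6
```

```bash
cat > st.py <<'E'
from m import *
o=env.observe();L=np.array([np.cos(np.radians(-10)),np.sin(np.radians(-10))]);N=np.array([-L[1],L[0]]);O=np.array([613.1,194.3])
r=np.c_[L,N];s=(o['ee_pos'][:2]*1000-O)@r
print(o['clock'],'post stage',s,'origin x',s[0]+80,'z',o['ee_pos'][2],'F',o['wrist_force'][:2]@r,o['wrist_force'][2],'T',o['ft_torque'],'yaw',np.degrees(np.arctan2(o['ee_rot'][1][0],o['ee_rot'][0][0])))
E
python3 st.py
```

```text
11.6 post stage [-113.34122255    0.87235391] origin x -33.3412225533075 z 0.23639452574788902 F [-4.29514342 -0.39218646] 6.323294398766085 T [0.18204315 1.34925623 0.00778332] yaw -10.003554082240912
```

carry_out([
  {"travel": [0.25,-0.043,0.01],"spin": 0},
  {"travel": [0.49,-0.087,0.02],"spin": 0},
  {"travel": [0.74,-0.13,0.02],"spin": 0},
  {"travel": [0.98,-0.174,0.02],"spin": 0},
  {"travel": [1.23,-0.217,0.02],"spin": 0},
  {"travel": [1.48,-0.26,0.02],"spin": 0},
  {"travel": [1.72,-0.304,0.02],"spin": 0},
  {"travel": [1.97,-0.347,0.02],"spin": 0},
])

```text
clock: 12.4
ee_pos: [0.5216, 0.2113, 0.2364]
ee_rot: [[0.985, -0.174, -0.001], [-0.174, -0.985, -0.0], [-0.001, 0.0, -1.0]]
wrist_force: [-3.3, 0.6, 4.6]
finger_gap: 0.153
finger_force: 59.5
```

```bash
python3 st.py
```

```text
12.4 post stage [-93.04350276   0.88995042] origin x -13.043502760371965 z 0.2364021920659127 F [-3.33295756  0.04679494] 4.5630376933631585 T [ 2.28953321e-01  1.17254795e+00 -8.28114512e-04] yaw -10.006468347776105
```

carry_out([
  {"travel": [0.25,-0.043,0],"spin": 0},
  {"travel": [0.49,-0.087,0],"spin": 0},
  {"travel": [0.74,-0.13,0],"spin": 0},
  {"travel": [0.98,-0.174,0],"spin": 0},
  {"travel": [1.23,-0.217,0],"spin": 0},
  {"travel": [1.48,-0.26,0],"spin": 0},
  {"travel": [1.72,-0.304,0],"spin": 0},
  {"travel": [1.97,-0.347,0],"spin": 0},
])

```text
clock: 13.2
ee_pos: [0.5413, 0.2079, 0.2364]
ee_rot: [[0.985, -0.174, -0.001], [-0.174, -0.985, -0.0], [-0.001, 0.0, -1.0]]
wrist_force: [-3.7, 0.1, 5.0]
finger_gap: 0.149
finger_force: 59.5
```

carry_out([
  {"travel": [0.15,-0.026,0],"spin": 0},
  {"travel": [0.3,-0.053,0],"spin": 0},
  {"travel": [0.45,-0.079,0],"spin": 0},
  {"travel": [0.6,-0.106,0],"spin": 0},
  {"travel": [0.75,-0.132,0],"spin": 0},
  {"travel": [0.9,-0.159,0],"spin": 0},
  {"travel": [0.98,-0.174,0],"spin": 0},
  {"travel": [0.98,-0.174,0],"spin": 0},
])

```text
clock: 14.0
ee_pos: [0.5512, 0.2061, 0.2364]
ee_rot: [[0.985, -0.174, -0.0], [-0.174, -0.985, -0.0], [-0.0, 0.0, -1.0]]
wrist_force: [-3.1, 0.2, 5.1]
finger_gap: 0.149
finger_force: 59.4
```

```bash
python3 - <<'E'
import st
from m import *
c,W=shot('wrist','w4.png')
E
```

```text
14.0 post stage [-62.99540124   0.91454114] origin x 17.004598761120555 z 0.23642043423909032 F [-3.11951642 -0.354563  ] 5.061591446145722 T [0.0920346  0.81614265 0.03560574] yaw -10.003659181726219
```

View pics/w4.png

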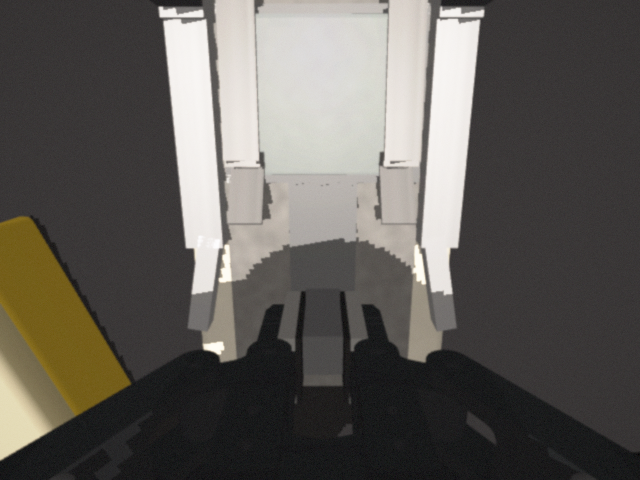

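Clips ride on the glass (bends at row ~165, columns 240 and 400), and the rear edge is at row ~178, so about a centimetre is left. The channel sides are clear of the fingers.

carry_out([
  {"travel": [0.1,-0.017,0],"spin": 0},
  {"travel": [0.2,-0.035,0],"spin": 0},
  {"travel": [0.3,-0.052,0],"spin": 0},
  {"travel": [0.39,-0.069,0],"spin": 0},
  {"travel": [0.49,-0.087,0],"spin": 0},
  {"travel": [0.59,-0.104,0],"spin": 0},
  {"travel": [0.69,-0.122,0],"spin": 0},
  {"travel": [0.69,-0.122,0],"spin": 0},
])

```text
clock: 14.85
ee_pos: [0.5581, 0.205, 0.2364]
ee_rot: [[0.985, -0.174, -0.0], [-0.174, -0.985, -0.0], [-0.0, 0.0, -1.0]]
wrist_force: [-2.8, 0.2, 4.4]
finger_gap: 0.15
finger_force: 59.4
```

carry_out([
  {"travel": [0.04,-0.007,0],"spin": 0},
  {"travel": [0.08,-0.014,0],"spin": 0},
  {"travel": [0.12,-0.021,0],"spin": 0},
  {"travel": [0.16,-0.028,0],"spin": 0},
  {"travel": [0.2,-0.035,0],"spin": 0},
  {"travel": [0.2,-0.035,0],"spin": 0},
  {"travel": [0.2,-0.035,0],"spin": 0},
  {"travel": [0.2,-0.035,0],"spin": 0},
])

```text
clock: 15.65
ee_pos: [0.5602, 0.2047, 0.2365]
ee_rot: [[0.985, -0.174, 0.0], [-0.174, -0.985, 0.0], [0.0, -0.0, -1.0]]
wrist_force: [0.3, 0.1, 1.5]
finger_gap: 0.15
finger_force: 59.0
```

```bash
python3 st.py
```

```text
15.65 post stage [-53.87275058   1.04882827] origin x 26.127249421175677 z 0.23645830605822823 F [0.24389589 0.17988637] 1.5437488637139678 T [-0.12967668  0.18037867  0.02751377] yaw -9.999241333081354
```

carry_out([
  {"travel": [0.02,-0.003,0],"spin": 0},
  {"travel": [0.04,-0.007,0],"spin": 0},
  {"travel": [0.06,-0.01,0],"spin": 0},
  {"travel": [0.08,-0.014,0],"spin": 0},
  {"travel": [0.08,-0.014,0],"spin": 0},
  {"travel": [0.08,-0.014,0],"spin": 0},
  {"travel": [0.08,-0.014,0],"spin": 0},
  {"travel": [0.08,-0.014,0],"spin": 0},
])

```text
clock: 16.45
ee_pos: [0.5609, 0.2046, 0.2364]
ee_rot: [[0.985, -0.174, 0.0], [-0.174, -0.985, 0.0], [0.0, -0.0, -1.0]]
wrist_force: [0.5, 0.9, 0.2]
finger_gap: 0.154
finger_force: 58.8
```

```bash
python3 - <<'E'
import st
from m import *
c,W=shot('wrist','w5.png')
E
```

```text
16.45 post stage [-53.14189482   1.04716444] origin x 26.85810517752369 z 0.23644755389903485 F [0.35478587 0.95524229] 0.16444645189389365 T [-0.03719844 -0.233932   -0.01729032] yaw -9.998492910478255
```

View pics/w5.png

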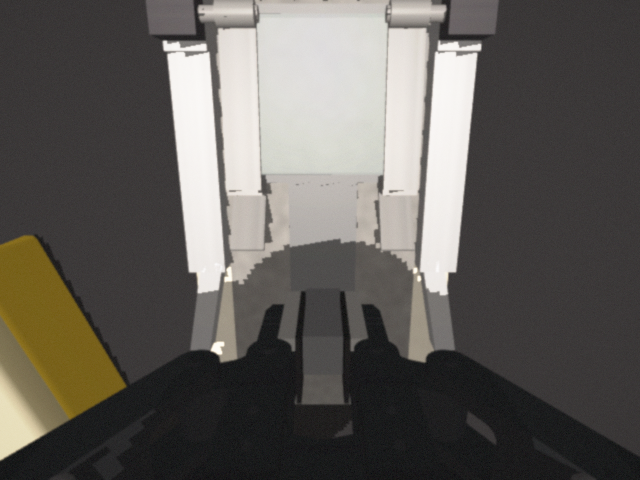

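Clip bends (row 193) are now behind the glass's rear edge (row ~182), so both clips are down. Now I'll ease it against the stop.

carry_out([
  {"travel": [0.02,-0.003,0],"spin": 0},
  {"travel": [0.04,-0.007,0],"spin": 0},
  {"travel": [0.06,-0.01,0],"spin": 0},
  {"travel": [0.06,-0.01,0],"spin": 0},
  {"travel": [0.06,-0.01,0],"spin": 0},
  {"travel": [0.06,-0.01,0],"spin": 0},
  {"travel": [0.06,-0.01,0],"spin": 0},
  {"travel": [0.06,-0.01,0],"spin": 0},
])

```text
clock: 17.3
ee_pos: [0.5615, 0.2044, 0.2365]
ee_rot: [[0.985, -0.174, 0.0], [-0.174, -0.985, -0.0], [0.0, 0.0, -1.0]]
wrist_force: [1.6, -1.0, -2.2]
finger_gap: 0.149
finger_force: 58.7
```

```bash
python3 st.py
```

```text
17.3 post stage [-52.53949044   1.0391318 ] origin x 27.460509557173843 z 0.23646037716564408 F [ 1.76172169 -0.66213305] -2.2140282694487703 T [-0.15324963 -0.54655787 -0.00649881] yaw -9.99763573033772
```

carry_out([
  {"travel": [0.02,-0.003,0],"spin": 0},
  {"travel": [0.04,-0.007,0],"spin": 0},
  {"travel": [0.06,-0.01,0],"spin": 0},
  {"travel": [0.06,-0.01,0],"spin": 0},
  {"travel": [0.06,-0.01,0],"spin": 0},
  {"travel": [0.06,-0.01,0],"spin": 0},
  {"travel": [0.06,-0.01,0],"spin": 0},
  {"travel": [0.06,-0.01,0],"spin": 0},
])

```text
clock: 18.1
ee_pos: [0.5621, 0.2044, 0.2365]
ee_rot: [[0.985, -0.174, 0.0], [-0.174, -0.985, 0.0], [0.0, -0.0, -1.0]]
wrist_force: [2.5, -0.7, -1.5]
finger_gap: 0.146
finger_force: 58.6
```

```bash
python3 st.py
```

```text
18.1 post stage [-51.92605588   1.05413706] origin x 28.07394412445924 z 0.2365246280976949 F [ 2.56382317 -0.30218227] -1.5003356950191165 T [-0.21873447 -0.66262354 -0.05190067] yaw -9.998061663290233
```

carry_out([
  {"travel": [0.02,-0.003,0],"spin": 0},
  {"travel": [0.04,-0.007,0],"spin": 0},
  {"travel": [0.05,-0.009,0],"spin": 0},
  {"travel": [0.05,-0.009,0],"spin": 0},
  {"travel": [0.05,-0.009,0],"spin": 0},
  {"travel": [0.05,-0.009,0],"spin": 0},
  {"travel": [0.05,-0.009,0],"spin": 0},
  {"travel": [0.05,-0.009,0],"spin": 0},
])

```text
clock: 18.9
ee_pos: [0.5625, 0.2042, 0.2365]
ee_rot: [[0.985, -0.174, -0.0], [-0.174, -0.985, -0.0], [-0.0, 0.0, -1.0]]
wrist_force: [-0.1, 0.1, -1.5]
finger_gap: 0.147
finger_force: 58.6
```

```bash
python3 st.py
```

```text
18.9 post stage [-51.54963134   1.01224734] origin x 28.450368660889282 z 0.2364734317376833 F [-0.1621283   0.11918425] -1.5440959778359475 T [ 0.08124152 -0.03869039 -0.02203566] yaw -10.000093221513739
```

carry_out([
  {"travel": [0.02,-0.003,0],"spin": 0},
  {"travel": [0.04,-0.007,0],"spin": 0},
  {"travel": [0.04,-0.007,0],"spin": 0},
  {"travel": [0.04,-0.007,0],"spin": 0},
  {"travel": [0.04,-0.007,0],"spin": 0},
  {"travel": [0.04,-0.007,0],"spin": 0},
  {"travel": [0.04,-0.007,0],"spin": 0},
  {"travel": [0.04,-0.007,0],"spin": 0},
])

```text
clock: 19.7
ee_pos: [0.5633, 0.2043, 0.2367]
ee_rot: [[0.985, -0.174, 0.001], [-0.174, -0.985, 0.0], [0.001, -0.001, -1.0]]
wrist_force: [5.3, -0.4, -1.0]
finger_gap: 0.149
finger_force: 58.5
```

```bash
python3 st.py
```

```text
19.7 post stage [-50.7578823    1.19457526] origin x 29.242117698246773 z 0.23672629090433905 F [5.2550552  0.53782205] -0.9862283081788404 T [-0.28693889 -1.84339294 -0.00265234] yaw -9.993876021341618
```

carry_out([
  {"travel": [0.02,-0.003,0],"spin": 0},
  {"travel": [0.04,-0.007,0],"spin": 0},
  {"travel": [0.05,-0.009,0],"spin": 0},
  {"travel": [0.05,-0.009,0],"spin": 0},
  {"travel": [0.05,-0.009,0],"spin": 0},
  {"travel": [0.05,-0.009,0],"spin": 0},
  {"travel": [0.05,-0.009,0],"spin": 0},
  {"travel": [0.05,-0.009,0],"spin": 0},
])

```text
clock: 20.5
ee_pos: [0.5635, 0.2041, 0.2365]
ee_rot: [[0.985, -0.174, 0.0], [-0.174, -0.985, -0.0], [0.0, 0.0, -1.0]]
wrist_force: [2.6, 1.2, -1.1]
finger_gap: 0.147
finger_force: 58.7
```

```bash
python3 st.py
```

```text
20.5 post stage [-50.56233657   1.03222188] origin x 29.43766342961525 z 0.23651206607445194 F [2.38809206 1.61195762] -1.1295750618493332 T [ 0.11299926 -1.3436154  -0.01414584] yaw -10.00116383217729
```

carry_out([
  {"travel": [0.02,-0.003,0],"spin": 0},
  {"travel": [0.04,-0.007,0],"spin": 0},
  {"travel": [0.05,-0.009,0],"spin": 0},
  {"travel": [0.05,-0.009,0],"spin": 0},
  {"travel": [0.05,-0.009,0],"spin": 0},
  {"travel": [0.05,-0.009,0],"spin": 0},
  {"travel": [0.05,-0.009,0],"spin": 0},
  {"travel": [0.05,-0.009,0],"spin": 0},
])

```text
clock: 21.3
ee_pos: [0.5638, 0.2039, 0.2364]
ee_rot: [[0.985, -0.174, -0.0], [-0.174, -0.985, -0.0], [-0.0, 0.0, -1.0]]
wrist_force: [-1.4, -0.5, 1.8]
finger_gap: 0.151
finger_force: 59.0
```

```bash
python3 st.py
```

```text
21.3 post stage [-50.17087301   0.89777391] origin x 29.829126990411503 z 0.2364445879958803 F [-1.34024385 -0.73430201] 1.8181866077635656 T [0.00975548 0.24192786 0.03802944] yaw -10.006926427843235
```

carry_out([
  {"travel": [0.02,-0.003,0],"spin": 0},
  {"travel": [0.04,-0.007,0],"spin": 0},
  {"travel": [0.05,-0.009,0],"spin": 0},
  {"travel": [0.05,-0.009,0],"spin": 0},
  {"travel": [0.05,-0.009,0],"spin": 0},
  {"travel": [0.05,-0.009,0],"spin": 0},
  {"travel": [0.05,-0.009,0],"spin": 0},
  {"travel": [0.05,-0.009,0],"spin": 0},
])

```text
clock: 22.1
ee_pos: [0.5645, 0.2039, 0.2364]
ee_rot: [[0.985, -0.174, -0.0], [-0.174, -0.985, -0.0], [-0.0, 0.0, -1.0]]
wrist_force: [-0.2, -1.2, 0.0]
finger_gap: 0.152
finger_force: 58.9
```

```bash
python3 st.py
```

```text
22.1 post stage [-49.56756442   0.99370913] origin x 30.432435576402767 z 0.23643764394159233 F [ 0.02154949 -1.17079089] 0.035458726075405345 T [-0.17981041  0.09061383 -0.04258778] yaw -10.00319776438802
```

carry_out([
  {"travel": [0.02,-0.003,0],"spin": 0},
  {"travel": [0.04,-0.007,0],"spin": 0},
  {"travel": [0.06,-0.01,0],"spin": 0},
  {"travel": [0.06,-0.01,0],"spin": 0},
  {"travel": [0.06,-0.01,0],"spin": 0},
  {"travel": [0.06,-0.01,0],"spin": 0},
  {"travel": [0.06,-0.01,0],"spin": 0},
  {"travel": [0.06,-0.01,0],"spin": 0},
])

```text
clock: 22.9
ee_pos: [0.5651, 0.2038, 0.2365]
ee_rot: [[0.985, -0.174, 0.0], [-0.174, -0.985, -0.0], [0.0, 0.0, -1.0]]
wrist_force: [0.0, 0.5, -0.0]
finger_gap: 0.151
finger_force: 58.8
```

```bash
python3 - <<'E'
import st
from m import *
c,W=shot('wrist','w6.png')
for n in('scene','side'):c,W=shot(n,n+'6.png');np.save(n+'6.npy',W)
a=[cv2.imread('pics/scene6.png')[215:335,345:465],cv2.imread('pics/side6.png')[235:375,190:330]]
w=cv2.imread('pics/w6.png')[0:300,150:490]
cv2.imwrite('pics/m6.png',np.hstack([cv2.resize(x,(400,400)) for x in (a[0],w)]))
E
```

```text
22.9 post stage [-48.91889495   1.03139197] origin x 31.08110505455049 z 0.2364869084704112 F [-0.05193523  0.53930106] -0.01860583850066605 T [-0.03771804 -0.11009631  0.02023392] yaw -9.998093046376395
```

View pics/m6.png

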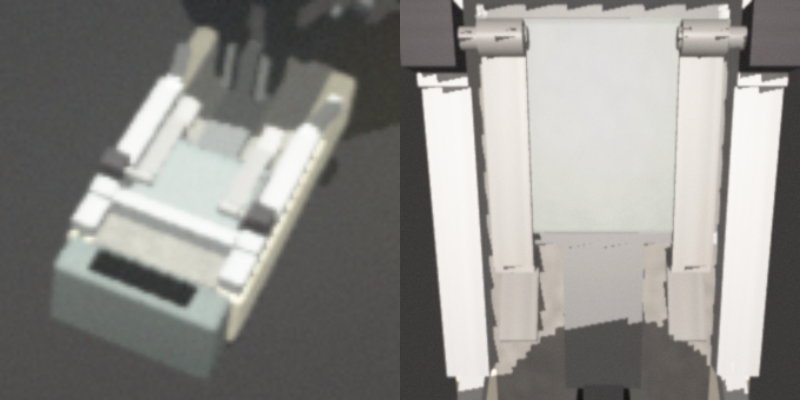

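Wrist crop (right): rear edge at row ~238, clip bends at ~268 behind it, leading edge at ~18 close to the stop. I'll check heights and the gap by depth.

```bash
python3 - <<'E'
from m import *
L=np.array([np.cos(np.radians(-10)),np.sin(np.radians(-10))]);N=np.array([-L[1],L[0]]);O=np.array([613.1,194.3])
c,W=shot('wrist')
s=np.concatenate([(W[...,:2]*1000-O)@np.c_[L,N],W[...,2:]*1000-45],-1)
for u in(322,283,362,244,400):
    print(u,[tuple(s[v,u].round(1)) for v in (list(range(0,24,3)) if 280<u<370 else [])+(list(range(170,252,5)) if u in(244,400,322) else [])])
E
```

```text
322 [(np.float64(60.7), np.float64(1.4), np.float64(8.8)), (np.float64(60.6), np.float64(1.4), np.float64(5.4)), (np.float64(59.2), np.float64(1.4), np.float64(7.4)), (np.float64(58.4), np.float64(1.4), np.float64(7.0)), (np.float64(57.4), np.float64(1.4), np.float64(7.4)), (np.float64(56.6), np.float64(1.4), np.float64(7.3)), (np.float64(55.8), np.float64(1.4), np.float64(6.6)), (np.float64(54.8), np.float64(1.4), np.float64(6.7)), (np.float64(4.7), np.float64(1.5), np.float64(6.7)), (np.float64(2.8), np.float64(1.5), np.float64(6.2)), (np.float64(1.1), np.float64(1.5), np.float64(7.1)), (np.float64(-0.9), np.float64(1.5), np.float64(6.7)), (np.float64(-2.8), np.float64(1.5), np.float64(6.7)), (np.float64(-4.6), np.float64(1.5), np.float64(7.0)), (np.float64(-6.6), np.float64(1.5), np.float64(6.5)), (np.float64(-8.6), np.float64(1.5), np.float64(6.4)), (np.float64(-10.6), np.float64(1.5), np.float64(6.3)), (np.float64(-12.6), np.float64(1.5), np.float64(6.3)), (np.float64(-14.3), np.float64(1.5), np.float64(7.2)), (np.float64(-16.5), np.float64(1.5), np.float64(6.4)), (np.float64(-1
[... 2385 characters left out ...]
.float64(16.4)), (np.float64(-2.8), np.float64(-26.2), np.float64(16.8)), (np.float64(nan), np.float64(nan), np.float64(nan)), (np.float64(-8.6), np.float64(-28.3), np.float64(6.4)), (np.float64(-10.7), np.float64(-28.5), np.float64(6.0)), (np.float64(-12.1), np.float64(-28.2), np.float64(8.3)), (np.float64(-14.1), np.float64(-28.3), np.float64(8.2)), (np.float64(-15.6), np.float64(-28.1), np.float64(9.9)), (np.float64(-17.4), np.float64(-28.1), np.float64(10.4)), (np.float64(-18.8), np.float64(-27.7), np.float64(12.6)), (np.float64(-20.8), np.float64(-27.9), np.float64(12.3)), (np.float64(-22.9), np.float64(-28.1), np.float64(12.1)), (np.float64(-24.3), np.float64(-27.8), np.float64(13.7))]
```

Clip lips are at their down height (tips ~13–14 mm), and the leading edge is right next to the stop. I'll push on by feel until it bears.

carry_out([
  {"travel": [0.02,-0.003,0],"spin": 0},
  {"travel": [0.04,-0.007,0],"spin": 0},
  {"travel": [0.06,-0.01,0],"spin": 0},
  {"travel": [0.06,-0.01,0],"spin": 0},
  {"travel": [0.06,-0.01,0],"spin": 0},
  {"travel": [0.06,-0.01,0],"spin": 0},
  {"travel": [0.06,-0.01,0],"spin": 0},
  {"travel": [0.06,-0.01,0],"spin": 0},
])

```text
clock: 23.9
ee_pos: [0.5656, 0.2037, 0.2365]
ee_rot: [[0.985, -0.174, -0.0], [-0.174, -0.985, -0.0], [-0.0, 0.0, -1.0]]
wrist_force: [-2.6, -0.6, 1.4]
finger_gap: 0.149
finger_force: 58.8
```

```bash
python3 st.py
```

```text
23.9 post stage [-48.45814586   1.0221375 ] origin x 31.54185413890994 z 0.23646195900756978 F [-2.4653813  -1.01799695] 1.4417029137761483 T [ 0.2268826   0.8040918  -0.03342458] yaw -10.002590435349047
```

carry_out([
  {"travel": [0.02,-0.003,0],"spin": 0},
  {"travel": [0.04,-0.007,0],"spin": 0},
  {"travel": [0.05,-0.009,0],"spin": 0},
  {"travel": [0.05,-0.009,0],"spin": 0},
  {"travel": [0.05,-0.009,0],"spin": 0},
  {"travel": [0.05,-0.009,0],"spin": 0},
  {"travel": [0.05,-0.009,0],"spin": 0},
  {"travel": [0.05,-0.009,0],"spin": 0},
])

```text
clock: 24.7
ee_pos: [0.5657, 0.2037, 0.2364]
ee_rot: [[0.985, -0.174, -0.001], [-0.174, -0.985, -0.0], [-0.001, 0.0, -1.0]]
wrist_force: [-5.1, 2.3, 2.4]
finger_gap: 0.15
finger_force: 59.1
```

```bash
python3 st.py
```

```text
24.7 post stage [-48.32081107   1.00456231] origin x 31.679188925985258 z 0.23644179515209032 F [-5.40460099  1.38227602] 2.4141599900267026 T [0.73245867 1.90236252 0.04170356] yaw -10.004416990705385
```

carry_out([
  {"travel": [0.02,-0.003,0],"spin": 0},
  {"travel": [0.04,-0.007,0],"spin": 0},
  {"travel": [0.05,-0.009,0],"spin": 0},
  {"travel": [0.05,-0.009,0],"spin": 0},
  {"travel": [0.05,-0.009,0],"spin": 0},
  {"travel": [0.05,-0.009,0],"spin": 0},
  {"travel": [0.05,-0.009,0],"spin": 0},
  {"travel": [0.05,-0.009,0],"spin": 0},
])

```text
clock: 25.5
ee_pos: [0.5658, 0.2036, 0.2364]
ee_rot: [[0.985, -0.174, -0.002], [-0.174, -0.985, -0.0], [-0.002, 0.0, -1.0]]
wrist_force: [-8.2, 2.9, 4.5]
finger_gap: 0.149
finger_force: 59.3
```

```bash
python3 st.py
```

```text
25.5 post stage [-48.19443795   0.97147856] origin x 31.80556204860767 z 0.2364259788184226 F [-8.54072711  1.42852307] 4.540009952807976 T [1.15226384 2.80805449 0.029013  ] yaw -10.009916843734743
```

Firmly on the stop (8.5 N). I'll relax the push a little, then open partway.

carry_out([
  {"travel": [-0.03,0.005,0],"spin": 0},
  {"travel": [-0.06,0.01,0],"spin": 0},
  {"travel": [-0.09,0.016,0],"spin": 0},
  {"travel": [-0.09,0.016,0],"spin": 0},
  {"travel": [-0.09,0.016,0],"spin": 0},
  {"travel": [-0.09,0.016,0],"spin": 0},
  {"travel": [-0.09,0.016,0],"spin": 0},
  {"travel": [-0.09,0.016,0],"spin": 0},
], newtons=20)

```text
clock: 26.3
ee_pos: [0.5656, 0.2037, 0.2365]
ee_rot: [[0.985, -0.174, -0.0], [-0.174, -0.985, -0.0], [-0.0, 0.0, -1.0]]
wrist_force: [-5.5, 0.7, 1.9]
finger_gap: 0.153
finger_force: 59.0
```

carry_out([
  {"travel": [0,0,0],"spin": 0},
  {"travel": [0,0,0],"spin": 0},
  {"travel": [0,0,0],"spin": 0},
  {"travel": [0,0,0],"spin": 0},
  {"travel": [0,0,0],"spin": 0},
  {"travel": [0,0,0],"spin": 0},
  {"travel": [0,0,0],"spin": 0},
  {"travel": [0,0,0],"spin": 0},
], gripper=140)

```text
clock: 27.1
ee_pos: [0.5658, 0.2037, 0.2365]
ee_rot: [[0.985, -0.174, 0.0], [-0.174, -0.985, -0.0], [0.0, 0.0, -1.0]]
wrist_force: [-0.8, -0.4, -0.2]
finger_gap: 0.45
finger_force: 0.0
```

carry_out([
  {"travel": [0,0,0.5],"spin": 0},
  {"travel": [0,0,1.5],"spin": 0},
  {"travel": [0,0,3],"spin": 0},
  {"travel": [0,0,5],"spin": 0},
  {"travel": [0,0,7],"spin": 0},
  {"travel": [0,0,9],"spin": 0},
  {"travel": [0,0,10],"spin": 0},
  {"travel": [0,0,10],"spin": 0},
])

```text
clock: 27.9
ee_pos: [0.5661, 0.2039, 0.3386]
ee_rot: [[0.985, -0.173, 0.003], [-0.173, -0.985, 0.002], [0.003, -0.002, -1.0]]
wrist_force: [-0.5, 0.6, -0.5]
finger_gap: 0.45
finger_force: 0.0
```

```bash
python3 - <<'E'
import st
from m import *
L=np.array([np.cos(np.radians(-10)),np.sin(np.radians(-10))]);N=np.array([-L[1],L[0]]);O=np.array([613.1,194.3])
c,W=shot('wrist','w7.png')
s=np.concatenate([(W[...,:2]*1000-O)@np.c_[L,N],W[...,2:]*1000-45],-1).reshape(-1,3);s=s[np.isfinite(s[:,0])]
for y in(0,-27,27):
    print(y,[(x,*np.percentile(k,[10,50]).round(1)) for x in list(range(-34,4,2))+list(range(54,72,2)) if len(k:=s[(abs(s[:,1]-y-1)<4)&(abs(s[:,0]-x)<1)][:,2])])
E
```

```text
27.9 post stage [-47.95336846   1.26507837] origin x 32.0466315393657 z 0.3386058703715539 F [-0.62614494  0.4849136 ] -0.5381308184991127 T [-0.01083534 -0.00680317  0.04377767] yaw -9.991286257393739
0 [(-34, np.float64(6.3), np.float64(202.2)), (-32, np.float64(6.2), np.float64(6.9)), (-30, np.float64(5.9), np.float64(6.9)), (-28, np.float64(5.6), np.float64(6.4)), (-26, np.float64(6.2), np.float64(6.9)), (-24, np.float64(5.6), np.float64(6.5)), (-22, np.float64(5.5), np.float64(6.6)), (-20, np.float64(6.0), np.float64(6.5)), (-18, np.float64(5.7), np.float64(6.6)), (-16, np.float64(6.1), np.float64(6.8)), (-14, np.float64(5.9), np.float64(6.6)), (-12, np.float64(6.0), np.float64(6.8)), (-10, np.float64(6.2), np.float64(6.8)), (-8, np.float64(5.9), np.float64(6.8)), (-6, np.float64(6.2), np.float64(6.8)), (-4, np.float64(5.8), np.float64(6.7)), (-2, np.float64(5.8), np.float64(6.6)), (0, np.float64(6.2), np.float64(7.1)), (2, np.float64(6.3), np.float64(7.0)), (54, np.float64(5.8), np.float64(6.7)), (56, np.float64(5.8), np.float64(6.9)), (58, np.float64(5.9), np.float64(6.6)), (6
[... 1909 characters left out ...]
-12, np.float64(6.8), np.float64(7.4)), (-10, np.float64(5.5), np.float64(6.4)), (-8, np.float64(4.6), np.float64(5.3)), (-6, np.float64(13.7), np.float64(14.4)), (-4, np.float64(14.6), np.float64(16.2)), (-2, np.float64(15.8), np.float64(16.7)), (0, np.float64(15.8), np.float64(16.6)), (2, np.float64(15.8), np.float64(16.4)), (54, np.float64(18.2), np.float64(20.0)), (56, np.float64(5.8), np.float64(7.0)), (58, np.float64(5.8), np.float64(6.8)), (60, np.float64(6.2), np.float64(7.2)), (62, np.float64(12.2), np.float64(12.9)), (64, np.float64(12.1), np.float64(12.8)), (66, np.float64(12.0), np.float64(12.7)), (68, np.float64(11.8), np.float64(12.8)), (70, np.float64(11.7), np.float64(12.5))]
```

View pics/w7.png

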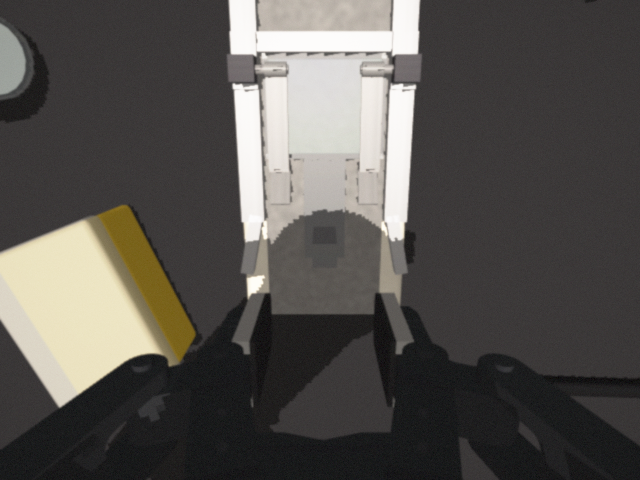

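The glass sits against the stop (step at stage x ≈ 61 mm, row ~52). Both clips are down behind the shoulders with lip tips at 13–14 mm, the rear edge is at row ~157, and the gripper is clear.

```bash
python3 -c "
from workcell import env
print(env.sign_off())"
```

```text
the job is handed in; nothing more can be done
None
```

I handed the job in at about 28 s of the 70 s allowed: the plate is against the end stop, depth readings show both clips down behind it, and the gripper is open and clear; the highest force I read while sliding it in was about 10 N.

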